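# Pop the battery hatches of the two climate loggers that show amber

## Robot

A 6-joint arm with a two-finger parallel gripper is mounted at the origin on the work surface. World frame = base frame: x ahead of the robot, y to its left, z up, the work surface at z = 0. Lengths are in m, angles in degrees, forces in N, time in s.
With the tool pointing down it reaches from about 0.275 to 0.725 m from the base axis. Payload 15.9 kg.
Tool frame: the origin (TCP) lies on the centre line of the jaws, within the pads' length; the fingertips stand arm.nose_length ahead of it and the grasp point (between the pads) lies 8 mm behind it (arm.nose_length is the distance from the TCP to the fingertips, in m); z points along the fingers, y is the direction in which the jaws open and shut (so a half turn about z gives the same grasp; the last joint's range is limited). The gripper opens to 85 mm and grips with 20 to 120 N. Pads are 22 mm wide; open, the fingers measure 114 mm over their backs; the gripper's body (76 mm by 85 mm) begins 54 mm behind the grasp point. The pads swing forward as they close: fully open they stand 13 mm farther back than shut.
Start: joints at [0, 12.198, -1.971, 75.831, 0, 90], TCP at [0.5, -0, 0.242] pointing down, gripper open.
Joint ranges: [-170.91, 170.91], [-42.67, 98.43], [-65.05, 77.54], [-120.47, 116.71], [-90, 82.35], [-180, 180]. Speed limits (degrees/s): [108.29, 108.29, 136.94, 147.25, 180, 180].

## Interface

Orientations are given as a 3x3 rotation matrix whose columns are the frame's x, y, z axes.
In Python, from rig import status, imaging, hand_in, arm gives the robot as it stands.
- The arm moves only by the shell command python3 -m pendant 'ROWS' [FORCE]. ROWS is JSON, one flat list of numbers, 5 for each row, row after row: the finger opening in mm, from 0 to 85.4, then the shift along the tool's x, y, z in mm, then the turn about the tool's z in degrees. A call has 1 to 5 rows; each row is the pose to reach, as a shift and turn from the pose measured when the call began, along the tool's axes at that moment; what a row does not reach only later rows make up. A row lasts 1/10 s, in which the tool goes at most 50 mm and 8.59 degrees, less where a joint would pass 70% of its speed; a pose out of reach is approached as far as the arm can. A call with a gripper value outside its range is refused whole. The fingers move at their own pace and stop on an object; FORCE is the grip in N (left out, the last holds). Time passes only in rows, so rows that repeat a pose let the fingers close. It gives the time, the measured TCP pose, the force and the opening at its end, in the units of the state.
- status.read_state(): the state, without advancing time (a new reading comes with each control period).
- imaging.snapshot(name): name is "scene" or "side" or "wrist"; returns the picture (384x512x3 uint8, blue, green, red); there is no depth.
- imaging.get_calibration(name): a dict with "mtx" (3x3 intrinsics, pixels), "origin" and "attitude" of the camera in the world; the wrist camera has in their place "hand_eye" (4x4, takes a point from camera to tool coordinates, whose origin is the TCP and whose axes are the flange's). Camera axes: x right, y down, z forward; pixel columns grow to the right and rows downward; lengths in m; the calibration is good to about 2 mm. The wrist camera is an equidistant fisheye: a pixel r from the principal point sees the ray r / f radians off the axis. A picture is of the moment at which its call begins: read the wrist's pose just before it. get_calibration takes no time and is no camera call.
- hand_in(): hands the job in, once; it reports no verdict.
The state is a dict: "time_s": time; "joint_pos": joint angles; "dq": joint speeds; "joint_efforts": joint torques, N m; "ee_pos": TCP position; "eef_rot": TCP orientation; "wrist_force": force on the tool from outside, world axes, zero at the start; "torque": the same for the moment, N m; "grip_width": finger opening in m.
Only numpy, scipy, OpenCV 4.12 (cv2) and the standard library are available. Lean on these libraries where they do the work, as an engineer would, in place of code of your own. Each camera call takes 0.05 s, during which the arm holds its last target. There are 200 camera calls.

## Task

Two of the three climate loggers show an amber (orange) lamp and need new cells: open the battery hatch of each by pressing the ring on it with a fingertip, gently and once only, and letting go, so that its push-push latch pops it up. See that the first stays up by itself, with nothing touching it, before you press the second. Do not press a popped hatch down again or pick up anything, and leave the logger with the green lamp shut and everything else where it stands.

Things in the scene. Friction and masses are not known exactly. Their poses are not given: they have to be found in the camera images.
- amber0_logger: climate logger with an amber (orange) lamp: a white box 150 mm (its x) by 100 mm (its y) by 70 mm high, fixed to the table, with a grey hatch (90 by 72 by 5 mm) let flush into its top, hinged 50 mm to +x of the centre; origin under its centre, its +x runs from the lamp-and-display end to the hinge end
- amber0_lamp (a point): top of this logger's amber (orange) lamp dome, about 20 mm wide and standing 8 mm proud of the logger's top, in the corner 59 mm to -x and 35 mm to +y of its centre
- amber0_ring (a point): centre of the white ring (26 mm across) on the upper face of this logger's hatch, 66 mm from its hinge: the place to press. Shut, it is level with the logger's top (70 mm up). Pressed, it goes 7.5 mm down to a stop against a spring of 3 to 6 N; the latch lets go about 6 mm down and the hatch pops up when the finger lifts off. A shorter press leaves it shut
- amber0_hatch (a joint): angle of this logger's hatch, rad: 0 shut and flush, about -0.11 pressed to the stop, about 0.30 popped up and resting on the sprung latch (its free edge is then 26 mm above the logger's top)
- amber0_latch (a joint): height of the sprung latch plunger under this hatch, m: 0 latched, about -0.0075 pressed to the stop, 0.020 released and out. Pressing the popped hatch right down again would latch it shut
- amber0_pin (a joint): sideways place of the follower pin hidden in this latch, m: 0 latched, beyond +0.002 in a releasing press, about -0.008 while the plunger is out; below -0.003 with the plunger in (under 0.004) only when a popped hatch is pressed shut again
- amber1_logger: climate logger with an amber (orange) lamp: a white box 150 mm (its x) by 100 mm (its y) by 70 mm high, fixed to the table, with a grey hatch (90 by 72 by 5 mm) let flush into its top, hinged 50 mm to +x of the centre; origin under its centre, its +x runs from the lamp-and-display end to the hinge end
- amber1_lamp (a point): top of this logger's amber (orange) lamp dome, about 20 mm wide and standing 8 mm proud of the logger's top, in the corner 59 mm to -x and 35 mm to +y of its centre
- amber1_ring (a point): centre of the white ring (26 mm across) on the upper face of this logger's hatch, 66 mm from its hinge: the place to press. Shut, it is level with the logger's top (70 mm up). Pressed, it goes 7.5 mm down to a stop against a spring of 3 to 6 N; the latch lets go about 6 mm down and the hatch pops up when the finger lifts off. A shorter press leaves it shut
- amber1_hatch (a joint): angle of this logger's hatch, rad: 0 shut and flush, about -0.11 pressed to the stop, about 0.30 popped up and resting on the sprung latch (its free edge is then 26 mm above the logger's top)
- amber1_latch (a joint): height of the sprung latch plunger under this hatch, m: 0 latched, about -0.0075 pressed to the stop, 0.020 released and out. Pressing the popped hatch right down again would latch it shut
- amber1_pin (a joint): sideways place of the follower pin hidden in this latch, m: 0 latched, beyond +0.002 in a releasing press, about -0.008 while the plunger is out; below -0.003 with the plunger in (under 0.004) only when a popped hatch is pressed shut again
- green_logger: climate logger with a green lamp: a white box 150 mm (its x) by 100 mm (its y) by 70 mm high, fixed to the table, with a grey hatch (90 by 72 by 5 mm) let flush into its top, hinged 50 mm to +x of the centre; origin under its centre, its +x runs from the lamp-and-display end to the hinge end; to be left shut
- green_lamp (a point): top of this logger's green lamp dome, about 20 mm wide and standing 8 mm proud of the logger's top, in the corner 59 mm to -x and 35 mm to +y of its centre
- green_hatch (a joint): angle of this logger's hatch, rad: 0 shut and flush, about -0.11 pressed to the stop, about 0.30 popped up and resting on the sprung latch (its free edge is then 26 mm above the logger's top)
- jar: white jar with red cap, 66 mm wide, 85 mm high, origin at its foot; bystander
- weight: brass paper weight with a knob, 56 mm wide, 60 mm high, origin at its foot; bystander
- cell0: spare blue battery cell standing upright, 26 mm wide, 51 mm high, origin at its foot; bystander
- cell1: the second spare cell, the same; bystander
- brush: flat brush with a light wooden handle, lying; bystander
- spatula: spatula with a dark handle, lying; bystander
- glass: empty glass tumbler, 72 mm wide, 95 mm high, origin at its foot; bystander
Not all that is in view belongs to the job. What is shaped like the amber1_logger but purple is not meant.

How it is judged (in metres and radians):
On the way, in this order (a step that is already met when the one before it is completed fails the run):
1. the hatch of one amber logger is pressed in (value of joint any of amber0_hatch, amber1_hatch below -0.06 rad).
2. it has popped up and stays up for half a second, with the robot off both amber loggers (((value of joint amber0_hatch above 0.2 rad and value of joint amber0_latch above 0.015 m) or (value of joint amber1_hatch above 0.2 rad and value of joint amber1_latch above 0.015 m)) and contact force between each of the fingers, the arm and amber0_logger below 0.05 N and contact force between each of the fingers, the arm and amber1_logger below 0.05 N), for 0.5 s.
3. both hatches have popped up and stay up for half a second, with the robot off both loggers (value of joint each of amber0_hatch, amber1_hatch above 0.2 rad and value of joint each of amber0_latch, amber1_latch above 0.015 m and contact force between each of the fingers, the arm and amber0_logger below 0.05 N and contact force between each of the fingers, the arm and amber1_logger below 0.05 N), for 0.5 s.
At the end, for the whole second after the job is handed in: the hatches of both amber loggers stand open and still (more than 0.2 rad), their latches out (more than 15 mm); the green logger's hatch is shut (within 0.05 rad) (value of joint each of amber0_hatch, amber1_hatch above 0.2 rad and value of joint each of amber0_latch, amber1_latch above 0.015 m and velocity of joint amber0_hatch between -0.1 and 0.1 rad/s and velocity of joint amber1_hatch between -0.1 and 0.1 rad/s and value of joint green_hatch between -0.03 and 0.05 rad); the robot touches nothing.
It fails at once if a popped hatch is pressed down again (a second press of the latch) ((value of joint amber0_pin below -0.003 m and value of joint amber0_latch below 0.004 m) or (value of joint amber1_pin below -0.003 m and value of joint amber1_latch below 0.004 m)).
It fails at once if the green logger's hatch is pressed or opened (value of joint green_hatch below -0.05 rad or value of joint green_hatch above 0.06 rad).
It fails at once if a logger is pushed hard (over 40 N) (contact force between any of the fingers, the arm and amber0_logger above 40 N or contact force between any of the fingers, the arm and amber1_logger above 40 N or contact force between any of the fingers, the arm and green_logger above 40 N).
It fails at once if a bystander is picked up or moved by more than 25 mm (distance of any of jar, weight, cell0, cell1, brush, spatula, glass from where it was at the start of the episode above 0.025 m).
It also fails if it takes over 40 s, if anything falls off the work surface, if the arm or the gripper's body presses on something with over 40 N, if the wrist force passes 120 N, or if a joint passes its speed limit or range.

## Working session

There is one attempt and no reset: what is moved stays moved. The work goes in short steps, Python scripts to look and compute and a shell command to move; the robot and the scene stay as the last step left them, time stands still between calls to the robot, and variables do not carry over. Pictures are saved under pics/ and viewed, about 8 in all and at most 12, crops included, and the job is handed in when it is done.

```bash
mkdir -p pics; ls; python3 - <<'E'
from rig import status, imaging, arm
import cv2,json
print(arm.nose_length)
s=status.read_state(); print(s)
for n in("scene","side","wrist"):
    cv2.imwrite(f"pics/{n}0.png",imaging.snapshot(n)); print(n,imaging.get_calibration(n))
a=cv2.imread("pics/scene0.png")
cv2.imwrite("pics/scene0b.png",cv2.resize(a,(800,600),interpolation=cv2.INTER_CUBIC))
E
```

```text
pics
0.011
{'time_s': 0.0, 'joint_pos': array([-1.06957620e-03,  1.22238964e+01, -2.01008533e+00,  7.58318852e+01,
        2.57921221e-04,  8.99993172e+01]), 'dq': array([-0.03207811, -0.03826077,  0.00322524,  0.05851181,  0.0563985 ,
       -0.02731857]), 'joint_efforts': array([-1.43474466e-03, -6.86183596e+01,  4.87125492e+01,  1.75234705e-02,
       -1.83502889e-04, -7.31988712e-05]), 'ee_pos': array([ 4.99652444e-01, -7.95614555e-06,  2.41811292e-01]), 'eef_rot': array([[ 6.75581350e-06,  9.99999339e-01, -1.14959512e-03],
       [ 1.00000000e+00, -6.75061830e-06,  4.52303473e-06],
       [ 4.51527126e-06, -1.14959515e-03, -9.99999339e-01]]), 'wrist_force': array([-0.2196016 ,  0.99450123, -0.54223345]), 'torque': array([-0.01566172, -0.02760458, -0.00664042]), 'grip_width': 0.08543392897846692}
scene {'mtx': array([[492.89054018,   0.        , 254.20148441],
       [  0.        , 492.89054018, 189.09258285],
       [  0.        ,   0.        ,   1.        ]]), 'origin': array([1.17877083, 0.53581027, 1.10660677]), 'attitude': array([[-6.40259554e-01,  5.90282948e-01, -4.9156255
[... 336 characters left out ...]
013,  0.71591734]), 'attitude': array([[ 0.85620718, -0.32273183,  0.40342711],
       [-0.5165015 , -0.51713026,  0.68249725],
       [-0.01163923, -0.79272975, -0.60946212]])}
wrist {'mtx': array([[297.31863964,   0.        , 255.48909747],
       [  0.        , 297.31863964, 193.10968474],
       [  0.        ,   0.        ,   1.        ]]), 'hand_eye': array([[-7.47619137e-04, -9.50335208e-01, -3.11227302e-01,
         7.87799613e-02],
       [ 9.99999716e-01, -7.40302413e-04, -1.41643990e-04,
        -4.92064095e-04],
       [-9.57930524e-05, -3.11227320e-01,  9.50335491e-01,
        -1.32363266e-01],
       [ 0.00000000e+00,  0.00000000e+00,  0.00000000e+00,
         1.00000000e+00]])}
```

View pics/scene0b.png

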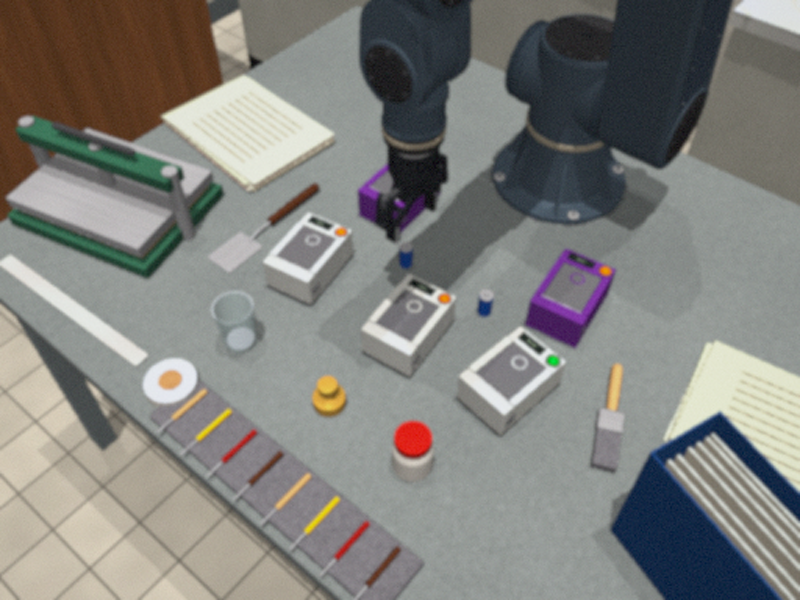

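View pics/side0.png

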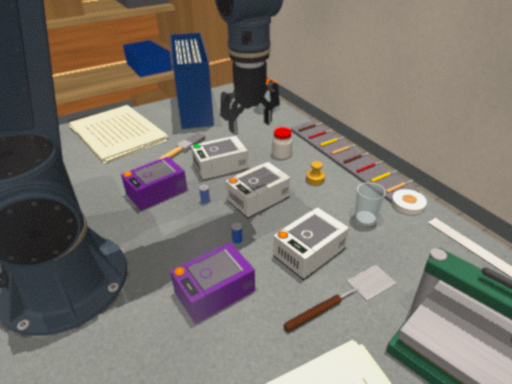

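The scene view (800x600) shows two white amber loggers: the left one has its ring at (313,240) and lamp at (341,232), the middle one has its ring at (414,307) and lamp at (445,298). The green logger's ring is at (519,363), and the purple ones are decoys. In the side view the rings are at (307,235) and (264,182).

```bash
cat > h.py <<'E'
import numpy as np
from rig import imaging
def ray(n,u,v,s=None):
    c=imaging.get_calibration(n);K=c["mtx"]
    x=(u-K[0,2])/K[0,0];y=(v-K[1,2])/K[1,1]
    if n=="wrist":
        r=np.hypot(x,y);k=np.sin(r)/r if r>1e-9 else 1
        d=np.array([x*k,y*k,np.cos(r)]);H=c["hand_eye"];R=np.array(s["eef_rot"])
        return np.array(s["ee_pos"])+R@H[:3,3],R@H[:3,:3]@d
    return c["origin"],c["attitude"]@np.array([x,y,1])
def onz(n,u,v,z,s=None):
    o,d=ray(n,u,v,s);return o+d*(z-o[2])/d[2]
E
python3 - <<'E'
from h import *
P={"A":[(313,240),(341,232),(307,235),(283,235)],"B":[(414,307),(445,298),(264,182),(233,181)],"G":[(519,363),(553,361),(222,155),(197,146)]}
for k,(r,l,r2,l2) in P.items():
    for n,a,b in(("scene",np.array(r)*.64,np.array(l)*.64),("side",r2,l2)):
        a=onz(n,*a,.07);b=onz(n,*b,.076);d=b-a
        yaw=np.degrees(np.arctan2(d[1],d[0])-np.arctan2(35,-43))
        print(k,n,a.round(3),b.round(3),np.hypot(*d[:2]).round(3),yaw.round(1))
E
```

```text
A scene [ 0.513 -0.223  0.07 ] [ 0.468 -0.193  0.076] 0.054 5.0
A side [ 0.508 -0.229  0.07 ] [ 0.458 -0.205  0.076] 0.056 13.8
B scene [0.517 0.022 0.07 ] [0.471 0.054 0.076] 0.056 4.7
B side [ 0.533 -0.002  0.07 ] [0.461 0.039 0.076] 0.083 9.6
G scene [0.499 0.228 0.07 ] [0.464 0.27  0.076] 0.055 -11.3
G side [0.499 0.179 0.07 ] [0.454 0.257 0.076] 0.09 -20.6
```

```bash
python3 -m pendant '[0,20,17,30,0, 0,22,17,60,0, 0,22,17,70,0, 0,22,17,70,0, 0,22,17,70,0]' 20; python3 - <<'E'
from rig import status, imaging
import cv2,pickle
s=status.read_state(); a=imaging.snapshot("wrist"); pickle.dump(s,open("s1.pkl","wb"))
cv2.imwrite("pics/w1.png",cv2.resize(a,(768,576),interpolation=cv2.INTER_CUBIC)); print(s["ee_pos"],s["grip_width"],s["eef_rot"],s["wrist_force"])
E
```

```text
time_s: 0.65
ee_pos: [0.517, 0.0217, 0.1731]
eef_rot: [[0.0, 1.0, 0.0], [1.0, -0.0, -0.0], [-0.0, 0.0, -1.0]]
wrist_force: [0.2, 0.8, 0.3]
grip_width: 0.0124
[0.51695547 0.02173803 0.17307421] 0.012371162457142471 [[ 3.12716705e-04  9.99999947e-01  9.30126415e-05]
 [ 9.99999951e-01 -3.12715626e-04 -1.16159237e-05]
 [-1.15868366e-05  9.30162694e-05 -9.99999996e-01]] [0.23323157 0.81141864 0.26435755]
```

View pics/w1.png

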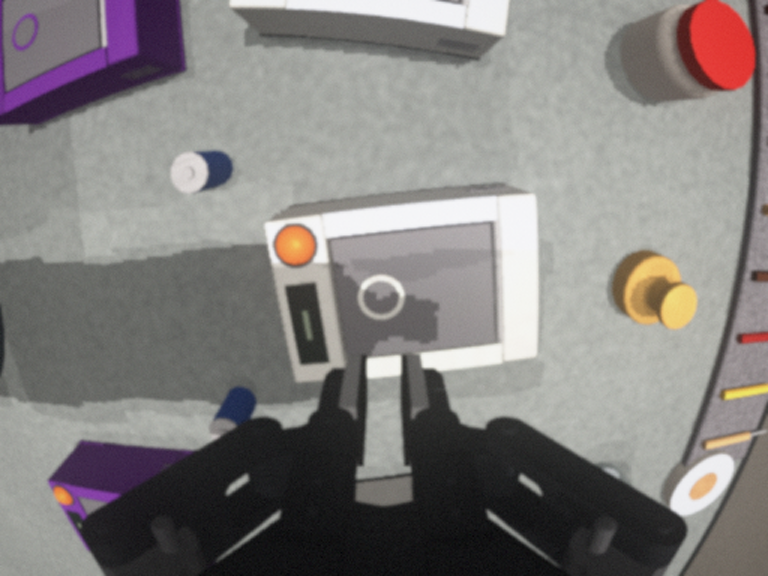

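The wrist view shows the middle amber logger with its ring at (381,297) and lamp at (295,245). The fingers are nearly shut.

```bash
python3 - <<'E'
from h import *
import pickle
s=pickle.load(open("s1.pkl","rb"))
a=onz("wrist",381/1.5,297/1.5,.07,s);b=onz("wrist",295/1.5,245/1.5,.076,s);d=b-a
print(a,b,np.hypot(*d[:2]),np.degrees(np.arctan2(d[1],d[0])-np.arctan2(35,-43)))
print("shift tool xyz mm",(np.array(s["eef_rot"]).T@(a-s["ee_pos"])*1000))
E
```

```text
[0.51518784 0.0191022  0.07      ] [0.46947305 0.05046245 0.076     ] 0.055437414102776354 4.693951355638162
shift tool xyz mm [ -2.6351871   -1.77638782 103.07407903]
```

```bash
python3 -m pendant '[0,-2.5,-1.5,30,0, 0,-2.5,-1.5,60,0, 0,-2.5,-1.5,78,0, 0,-2.5,-1.5,82,0, 0,-2.5,-1.5,82,0]' 20; python3 - <<'E'
from rig import status, imaging
import cv2
s=status.read_state(); a=imaging.snapshot("wrist")
cv2.imwrite("pics/w2.png",a[100:384,100:440]); print(s["ee_pos"],s["grip_width"],s["wrist_force"])
E
```

```text
time_s: 1.2
ee_pos: [0.5162, 0.0191, 0.0922]
eef_rot: [[0.001, 1.0, 0.002], [1.0, -0.001, 0.0], [0.0, 0.002, -1.0]]
wrist_force: [-0.3, 0.2, 0.4]
grip_width: -0.0
[0.5162346  0.01907751 0.0922416 ] -4.2708400972556236e-05 [-0.27420427  0.24086958  0.3676291 ]
```

View pics/w2.png

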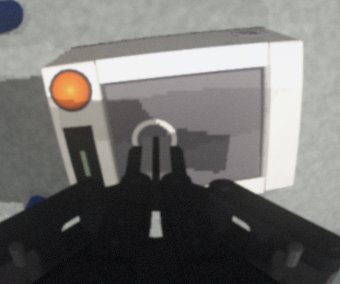

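The shut fingertips sit right over the ring at crop pixel (155,135). I'll press in small steps and watch the force.

```bash
python3 -m pendant '[0,0,0,6,0, 0,0,0,11,0, 0,0,0,13,0, 0,0,0,13,0]'; python3 -m pendant '[0,0,0,1,0, 0,0,0,2,0, 0,0,0,2,0]'
```

```text
time_s: 1.65
ee_pos: [0.517, 0.0192, 0.0799]
eef_rot: [[0.001, 1.0, 0.003], [1.0, -0.001, 0.0], [0.0, 0.003, -1.0]]
wrist_force: [1.2, -0.9, 2.8]
grip_width: -0.0001
time_s: 1.95
ee_pos: [0.517, 0.0192, 0.0779]
eef_rot: [[0.001, 1.0, 0.003], [1.0, -0.001, 0.0], [0.0, 0.003, -1.0]]
wrist_force: [0.8, -0.0, 2.4]
grip_width: -0.0
```

```bash
python3 -m pendant '[0,0,0,1.5,0, 0,0,0,3,0, 0,0,0,3.5,0, 0,0,0,3.5,0]'
```

```text
time_s: 2.35
ee_pos: [0.5173, 0.0192, 0.0744]
eef_rot: [[0.001, 1.0, 0.004], [1.0, -0.001, 0.0], [0.0, 0.004, -1.0]]
wrist_force: [2.0, 0.4, 4.4]
grip_width: 0.0004
```

```bash
python3 -m pendant '[0,0,0,0.5,0, 0,0,0,0.8,0, 0,0,0,0.8,0]'
```

```text
time_s: 2.65
ee_pos: [0.5174, 0.0192, 0.0737]
eef_rot: [[0.001, 1.0, 0.004], [1.0, -0.001, 0.0], [0.0, 0.004, -1.0]]
wrist_force: [0.3, -0.4, 6.3]
grip_width: 0.0001
```

```bash
python3 -m pendant '[0,0,0,0.6,0, 0,0,0,0.6,0]'
```

```text
time_s: 2.85
ee_pos: [0.5175, 0.0192, 0.0734]
eef_rot: [[0.0, 1.0, 0.004], [1.0, -0.0, 0.0], [0.0, 0.004, -1.0]]
wrist_force: [-0.7, -0.7, 10.8]
grip_width: -0.0002
```

The stop is reached, with force rising to 10.8 N. Next I lift straight up and look.

```bash
python3 -m pendant '[0,0,0,-15,0, 0,0,0,-45,0, 0,0,0,-85,0, 0,0,0,-100,0, 0,0,0,-100,0]'; python3 - <<'E'
from rig import status, imaging
import cv2
s=status.read_state(); a=imaging.snapshot("wrist")
cv2.imwrite("pics/w3.png",a); print(s["ee_pos"],s["wrist_force"])
E
```

```text
time_s: 3.35
ee_pos: [0.5179, 0.0192, 0.1753]
eef_rot: [[0.001, 1.0, 0.007], [1.0, -0.001, 0.0], [0.0, 0.007, -1.0]]
wrist_force: [0.2, 0.1, -0.6]
grip_width: 0.0001
[0.51791977 0.01921386 0.1753126 ] [ 0.20836384  0.12047582 -0.60705325]
```

View pics/w3.png

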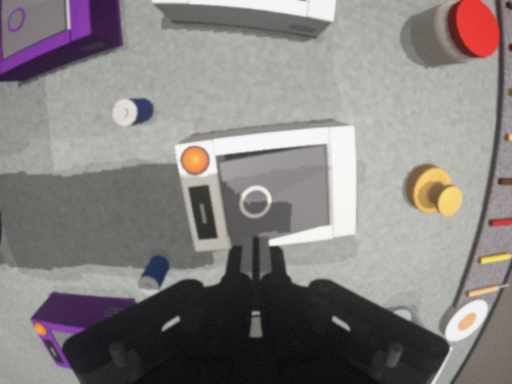

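The ring looks larger and the hatch overlaps the frame edge, so it appears to have popped. I'll check that from the scene camera once the arm is over the other amber logger.

```bash
python3 -m pendant '[0,-45,-1,0,0, 0,-95,-2,0,0, 0,-145,-3,0,0, 0,-195,-4,0,0, 0,-240,-5,0,0]'; python3 -m pendant '[0,0,0,0,0, 0,0,0,0,0]'; python3 - <<'E'
from rig import status, imaging
import cv2,pickle,numpy as np
s=status.read_state(); a=imaging.snapshot("wrist"); pickle.dump(s,open("s2.pkl","wb"))
b=imaging.snapshot("scene")[150:290,150:380];c=imaging.snapshot("side")[130:290,200:370]
b=cv2.resize(b,(400,288));c=cv2.resize(c,(400,288))
cv2.imwrite("pics/m4.png",np.hstack([cv2.resize(a,(384,288)),b])); cv2.imwrite("pics/w4.png",np.vstack([a,np.hstack([cv2.resize(b,(256,184)),cv2.resize(c,(256,184))])])); print(s["ee_pos"],s["wrist_force"],s["joint_pos"],s["eef_rot"])
E
```

```text
time_s: 3.9
ee_pos: [0.5108, -0.2227, 0.1719]
eef_rot: [[0.001, 1.0, 0.003], [1.0, -0.001, 0.001], [0.001, 0.003, -1.0]]
wrist_force: [1.8, 0.5, -0.4]
grip_width: -0.0003
time_s: 4.1
ee_pos: [0.5097, -0.2233, 0.17]
eef_rot: [[0.003, 1.0, -0.0], [1.0, -0.003, 0.003], [0.003, -0.0, -1.0]]
wrist_force: [-0.2, 0.7, 0.4]
grip_width: 0.0
[ 0.5096594  -0.22333923  0.17003113] [-0.15607015  0.69079259  0.36496332] [-23.73574433  20.16862915  -1.77455408  68.11620393   0.13171375
  66.44508113] [[ 3.15721545e-03  9.99995016e-01 -2.34976085e-05]
 [ 9.99991837e-01 -3.15714616e-03  2.52159217e-03]
 [ 2.52150542e-03 -3.14586264e-05 -9.99996821e-01]]
```

View pics/w4.png

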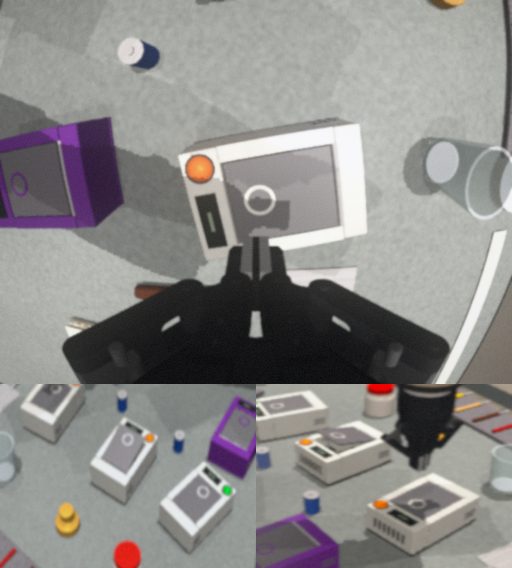

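```bash
python3 - <<'E'
from h import *
import pickle,cv2
s=pickle.load(open("s2.pkl","rb"))
a=onz("wrist",260,200,.07,s);b=onz("wrist",200,168,.076,s);d=b-a
print(a,b,np.hypot(*d[:2]),np.degrees(np.arctan2(d[1],d[0])-np.arctan2(35,-43)))
print("shift tool xyz mm",(np.array(s["eef_rot"]).T@(a-s["ee_pos"])*1000))
c=imaging.snapshot("side")[150:225,215:300];o=cv2.imread("pics/side0.png")[150:225,215:300]
cv2.imwrite("pics/c5.png",cv2.resize(np.hstack([o,c]),(800,353),interpolation=cv2.INTER_CUBIC))
E
```

```text
[ 0.51285658 -0.22643531  0.07      ] [ 0.46535446 -0.19742013  0.076     ] 0.055662662791643745 7.726622985969106
shift tool xyz mm [ -3.33819093   3.21008356 100.02292844]
```

View pics/c5.png

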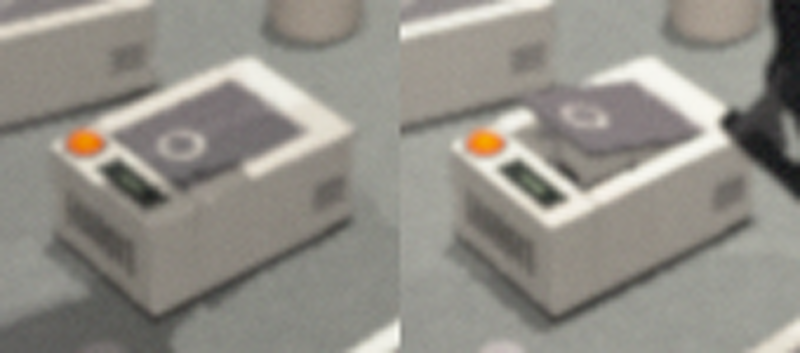

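The before and after side crops show the first hatch standing up at about (600,120) with nothing touching it. It has been free for more than 0.5 s. Now the second.

```bash
python3 -m pendant '[0,-3.3,3.2,30,0, 0,-3.3,3.2,60,0, 0,-3.3,3.2,75,0, 0,-3.3,3.2,79,0, 0,-3.3,3.2,79,0]'; python3 -m pendant '[0,0,0,0,0]'
```

```text
time_s: 4.8
ee_pos: [0.5142, -0.2239, 0.0926]
eef_rot: [[-0.002, 1.0, 0.002], [1.0, 0.002, 0.002], [0.002, 0.002, -1.0]]
wrist_force: [0.3, 0.1, 0.4]
grip_width: 0.0003
time_s: 4.9
ee_pos: [0.5149, -0.2237, 0.0937]
eef_rot: [[-0.002, 1.0, 0.003], [1.0, 0.002, 0.001], [0.001, 0.003, -1.0]]
wrist_force: [0.4, 0.7, 0.2]
grip_width: 0.0004
```

Target is (0.5129, -0.2264), so I correct by (-2.5, -2) mm on the way down.

```bash
python3 -m pendant '[0,-2.5,-2,3,0, 0,-2.5,-2,8,0, 0,-2.5,-2,12.5,0, 0,-2.5,-2,14,0, 0,-2.5,-2,14,0]'; python3 -m pendant '[0,0,0,1.5,0, 0,0,0,3,0, 0,0,0,4.5,0, 0,0,0,5,0, 0,0,0,5,0]'
```

```text
time_s: 5.4
ee_pos: [0.513, -0.2263, 0.0796]
eef_rot: [[-0.002, 1.0, 0.003], [1.0, 0.002, 0.001], [0.001, 0.003, -1.0]]
wrist_force: [0.7, 0.1, 3.1]
grip_width: -0.0
time_s: 5.9
ee_pos: [0.5132, -0.2263, 0.0746]
eef_rot: [[-0.002, 1.0, 0.003], [1.0, 0.002, 0.001], [0.001, 0.003, -1.0]]
wrist_force: [2.6, 0.6, 3.5]
grip_width: -0.0001
```

```bash
python3 -m pendant '[0,0,0,0.6,0, 0,0,0,1,0, 0,0,0,1,0]'; python3 -m pendant '[0,0,0,0.5,0, 0,0,0,0.6,0, 0,0,0,0.6,0]'
```

```text
time_s: 6.2
ee_pos: [0.5133, -0.2263, 0.0736]
eef_rot: [[-0.002, 1.0, 0.004], [1.0, 0.002, 0.001], [0.001, 0.004, -1.0]]
wrist_force: [2.1, 0.4, 3.9]
grip_width: -0.0002
time_s: 6.5
ee_pos: [0.5134, -0.2263, 0.0733]
eef_rot: [[-0.002, 1.0, 0.004], [1.0, 0.002, 0.001], [0.001, 0.004, -1.0]]
wrist_force: [1.1, 1.2, 8.6]
grip_width: 0.0
```

The stop is reached again at 8.6 N. Lift, wait and check.

```bash
python3 -m pendant '[0,0,0,-15,0, 0,0,0,-45,0, 0,0,0,-90,0, 0,0,0,-130,0, 0,0,0,-140,0]'; python3 -m pendant '[0,0,0,0,0, 0,0,0,0,0, 0,0,0,0,0, 0,0,0,0,0, 0,0,0,0,0]';  python3 - <<'E'
from rig import status, imaging
import cv2,numpy as np
s=status.read_state();d=imaging.snapshot("side")
cv2.imwrite("pics/c6.png",cv2.resize(d[130:290,180:380],(800,600),interpolation=cv2.INTER_CUBIC)); print(s["ee_pos"],s["wrist_force"])
E
```

```text
time_s: 7.0
ee_pos: [0.5139, -0.227, 0.2173]
eef_rot: [[-0.002, 1.0, 0.008], [1.0, 0.002, -0.001], [-0.001, 0.008, -1.0]]
wrist_force: [0.2, 0.4, -0.1]
grip_width: -0.0001
time_s: 7.5
ee_pos: [0.5135, -0.2269, 0.2164]
eef_rot: [[-0.002, 1.0, 0.007], [1.0, 0.002, -0.0], [-0.0, 0.007, -1.0]]
wrist_force: [-0.2, -0.3, 0.1]
grip_width: -0.0002
[ 0.51349918 -0.2268556   0.21640822] [-0.24773234 -0.27403666  0.13974287]
```

View pics/c6.png

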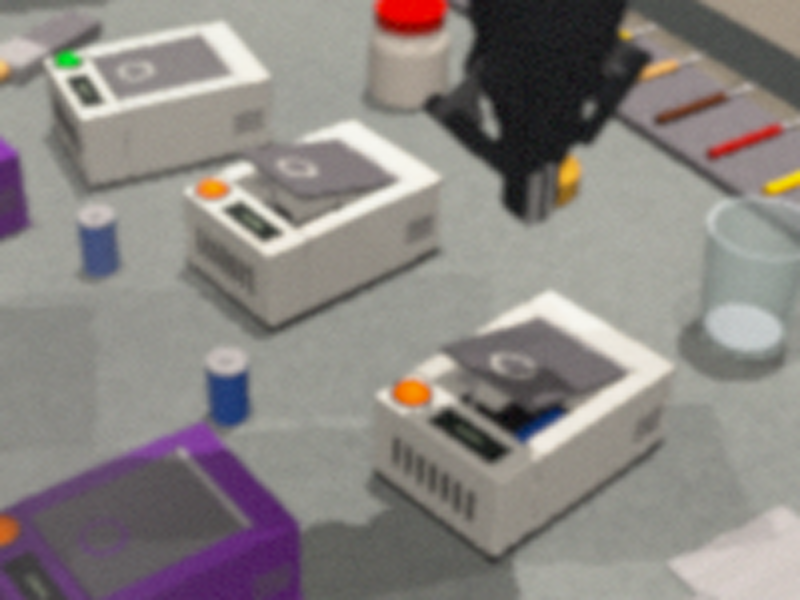

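Both amber hatches are up, at about (320,165) and (530,365). The green one is shut, the cells and glass are in place, and the arm is clear. It held still for more than 0.5 s, so I'm handing in.

```bash
python3 -m pendant '[0,0,0,0,0, 0,0,0,0,0, 0,0,0,0,0]'; python3 -c "
from rig import hand_in; print(hand_in())"
```

```text
time_s: 7.85
ee_pos: [0.5136, -0.2269, 0.2166]
eef_rot: [[-0.002, 1.0, 0.007], [1.0, 0.002, -0.001], [-0.001, 0.007, -1.0]]
wrist_force: [-1.0, 1.0, 0.6]
grip_width: 0.0001
the job is handed in; nothing more can be done
None
```

Both amber hatches are open, and I handed the job in at about 7.9 s. I pressed each ring once with the shut fingertips, down to the stop (about 11 N on the first, 9 N on the second), and lifted straight off.

- **First hatch (middle logger):** before I pressed the second, the side picture showed it standing up by itself. The arm had been off it for over half a second.
- **Both hatches:** after the second press, the side picture showed both up with the arm clear, about 0.2 m above the table. The wrist force was near zero.
- **Everything else:** the green logger was shut in that picture. The jar, the glass and both cells looked undisturbed, but I did not measure the bystanders' positions. The arm touched only the two rings.
- **Disagreement:** my first side-camera estimate put the middle ring about 30 mm from the scene-camera one. The close wrist view agreed with the scene camera to about 3 mm, so I used the wrist view.

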